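# Clear squash trimmings into the board's scrap tray

### The arm

A 7-joint arm with a two-finger parallel gripper is mounted at the origin on a cart in front of the work surface, level with it; the furniture and walls round the work are solid. World frame = base frame: x ahead of the robot, y to its left, z up, the work surface at z = 0. Lengths are in mm, angles in rad, forces in N, time in s.
With the tool pointing down it reaches from about 350 to 900 mm from the base axis. Payload 8.1 kg.
Tool frame: the origin (TCP) lies between the finger pads; the fingertips stand 14 mm ahead of it and the grasp point (between the pads) lies 5 mm behind it (env.tip_reach is the z of the fingertips in the tool frame, in mm); z points along the fingers, y is the line along which they close (so a half turn about z gives the same grasp; the last joint's range is limited). The gripper opens to 92 mm and grips with 3 to 60 N. Pads are 19 mm wide; open, the fingers measure 130 mm over their backs; the gripper's body (75 mm by 190 mm) begins 47 mm behind the grasp point.
Start: joints at [1.166, 0.434, 0.025, 1.573, -0.012, 1.134, -0.075], TCP at [185.751, -596.773, 240.742] pointing down, gripper open.
Joint ranges: [-2.62, 2.62], [-0.44, 2.09], [-1.27, 1.32], [0.08, 2.57], [-1.32, 4.46], [0.12, 2], [-2.74, 2.74]. Speed limits (rad/s): [2.22, 2.22, 3.01, 3.01, 3.14, 3.14, 3.14].

### API

Orientations are given as a unit quaternion [x, y, z, w].
In Python, from plant import env, vision, ticket gives the robot as it stands.
- The arm moves only by the shell command python3 -m pendant 'ROWS' [FORCE]. ROWS is JSON, a list of rows, each an object of numbers: "jaw": the finger opening in cm, from 0 to 9.18; "tx", "ty", "tz": the shift along the tool's x, y, z in cm; "roll": the turn about the tool's z in rad. A call has exactly 5 rows; each row is the pose to reach, as a shift and turn from the pose commanded when the call began, along the tool's axes at that moment; what a row does not reach only later rows make up. A row lasts 1/12 s, in which the tool goes at most 41.7 mm and 7.16 degrees, less where a joint would pass 70% of its speed; a pose out of reach is approached as far as the arm can. A call with a gripper value outside its range is refused whole. The fingers move at their own pace and stop on an object; FORCE is the grip in N (left out, the last holds). Time passes only in rows, so rows that repeat a pose let the fingers close, or fill a call up. It gives the time, the measured TCP pose, the force, the opening and the grip force at its end, in the units of the state.
- env.get_state(): the state, without advancing time (a new reading comes with each control period).
- vision.snapshot(name): name is "side" or "top" or "wrist"; returns a dict with "color" (480x640x3 uint8, red, green, blue), "fov_y" (degrees; the focal length in pixels is half the picture's height over the tangent of half this angle, whatever the lens; pixels are square), "cx", "cy" (the principal point, pixels), "T" (4x4, takes a point from camera to world coordinates). Camera axes: x right, y down, z forward; pixel columns grow to the right and rows downward; lengths in mm; the calibration is good to about 2 mm. A picture is of the moment at which its call begins. There is no depth.
- ticket.finish_job(): hands the job in; it is judged then, once.
The state is a dict: "time": time; "joint_positions": joint angles; "qvel": joint speeds; "joint_efforts": joint torques, N m; "eef_pos": TCP position; "tool_rot": TCP orientation; "wrist_force": force on the tool from outside, world axes, zero at the start; "wrist_torque": the same for the moment, N m; "gripper_width": finger opening in mm; "gripper_force": force on a finger pad.
Only numpy, scipy, OpenCV 4.12 (cv2) and the standard library are available. Lean on these libraries where they do the work, as an engineer would, in place of code of your own. Each camera call takes 0.05 s, during which the arm holds its last target. There are 200 camera calls.

### The job

Pull the scrap tray under the chopping board fully out by its handle, sweep the four squash trimmings along the board and over its edge into the tray, pushing them, not picking them up, and slide the tray fully home again. Leave the big half squash where it lies on the board and do not disturb the things standing around.

Things in the scene. Friction and masses are not known exactly. Their poses are not given: they have to be found in the camera images.
- station: Pale wooden chopping board on a low frame, fixed to the worktop; origin at the centre of its underside. Board 300 mm along its own x, 360 mm along its own y; flat top without rim, 85 mm above the worktop. The scrap tray slides out from under it along the station's -y (roughly to the robot's right). The board's underside is 63 mm, the tray's rim 56 mm above the worktop.
- board_edge (a point): Middle of the board's top edge above the tray's front, 85 mm above the worktop; axes as the station: the edge runs along x, the tray comes out towards -y, the board lies to +y. At the start all that lies on the board is at least 75 mm from this edge.
- tray (a joint): How far the scrap tray is out, in m: 0 fully home, 0.14 fully out against its stop; it may start up to 15 mm ajar. It runs level with about 1.5 N of friction plus light damping, stays where it is left, has no latch.
- tray_handle (a point): Centre of the straight steel bar handle on the tray's front, 40 mm above the worktop; moves with the tray; axes as the station. Bar 11 mm thick, 100 mm long along x, its centre 35 mm in front (-y) of the tray's wooden front panel (246 mm wide, 10 to 60 mm above the worktop, 2 mm behind the board's edge when home). Can be pinched across y or hooked from above.
- tray_floor (a point): Centre of the tray's inner floor, 13 mm above the worktop; moves with the tray; axes as the station. Inside, the tray is 238 mm along x and 309 mm along y, its walls 43 mm high. With the tray fully out about 125 mm of it lies open beyond the board's edge.
- stem_cap: Trimming: round domed cap of a butternut squash, 42 mm across, 24 mm high, with a stalk stub 12 mm thick on top (34 mm in all), lying cut face down, about 35 g; origin at the centre of the cut face.
- blossom_cap: Trimming: low round domed end of the squash, 46 mm across, 22 mm high, lying cut face down, about 35 g; origin at the centre of the cut face.
- end_slice: Trimming: thick round slice of the squash, 38 mm across, 23 mm high, lying flat, about 35 g; origin at the centre of its underside.
- neck_chunk: Trimming: thick half-round slice of the squash's neck, lying flat: straight side 44 mm, 22 mm across, 24 mm high, about 35 g; origin at the centre of its underside, straight side towards its own -y.
- squash_half: The big good half of the squash, domed, cut face down on the board, 82 mm across, 47 mm high, about 0.3 kg; stays where it is; origin at the centre of the cut face.
- pepper_mill: Bystander: clear pepper mill, 44 mm across, 90 mm high, standing behind the board; origin at the centre of its underside.
- spice_jar: Bystander: spice jar with dark lid, 44 mm across, 96 mm high, to the right, beyond the reach of the open tray; origin at the centre of its underside.
- honey_jar: Bystander: honey jar, 72 mm across, 102 mm high, behind the board; origin at the centre of its underside.
- mug: Bystander: white mug, 92 mm across with its handle 127 mm, 95 mm high, left of the board; origin at the centre of its underside.
- tea_carton: Bystander: flat tea carton 95 by 150 by 30 mm, left of the board; origin at the centre of its underside.

How it is judged:
By the outcome, as a careful person would: the job done as asked, in the order asked, and still so for the second after the job is handed in, with the robot touching nothing.
It also fails if it takes over 72 s, if anything falls off the work surface, if the arm or the gripper's body presses on something with over 40 N, if the wrist force passes 120 N, or if a joint passes its speed limit or range.

## Working session

There is one attempt and no reset: what is moved stays moved. The work goes in short steps, Python scripts to look and compute and a shell command to move; the robot and the scene stay as the last step left them, time stands still between calls to the robot, and variables do not carry over. Pictures are saved under pics/ and viewed, at most 10 in all, crops included, and the job is handed in when it is done.

```bash
mkdir -p pics; ls; python3 - <<'E'
from plant import env,vision
import cv2
for n in ("top","side"):
    s=vision.snapshot(n); cv2.imwrite(f"pics/{n}0.png",s["color"][:,:,::-1]); print(n,s["fov_y"],s["cx"],s["cy"],s["T"])
st=env.get_state(); print(st["eef_pos"],st["tool_rot"],st["time"],env.tip_reach)
E
```

```text
pics
top 48.124473763217324 313.93285536140655 243.95473016836695 [[ 2.19824406e-02 -9.94666381e-01  1.00774810e-01  4.26286405e+02]
 [-9.99661262e-01 -2.32731463e-02 -1.16499544e-02  1.09402036e+01]
 [ 1.39331649e-02 -1.00484579e-01 -9.94841051e-01  1.57719274e+03]
 [ 0.00000000e+00  0.00000000e+00  0.00000000e+00  1.00000000e+00]]
side 52.22679437006464 313.6486089702876 233.87767023253642 [[-9.20897407e-01 -2.61567600e-01  2.89016186e-01  1.44597933e+02]
 [-3.89136710e-01  5.73484210e-01 -7.20894223e-01  1.07251645e+03]
 [ 2.28163526e-02 -7.76336429e-01 -6.29905678e-01  1.01240423e+03]
 [ 0.00000000e+00  0.00000000e+00  0.00000000e+00  1.00000000e+00]]
[ 185.60655619 -596.33973176  240.01099163] [ 9.88638677e-01  1.50309835e-01 -1.80666866e-04 -6.97632493e-04] 0.1 14.0
```

View pics/top0.png

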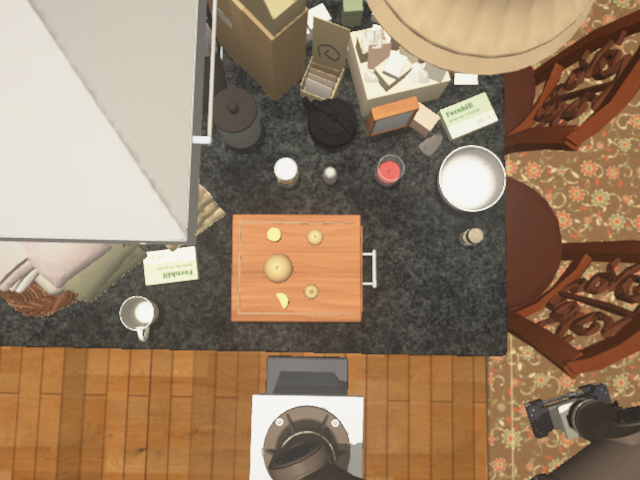

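View pics/side0.png

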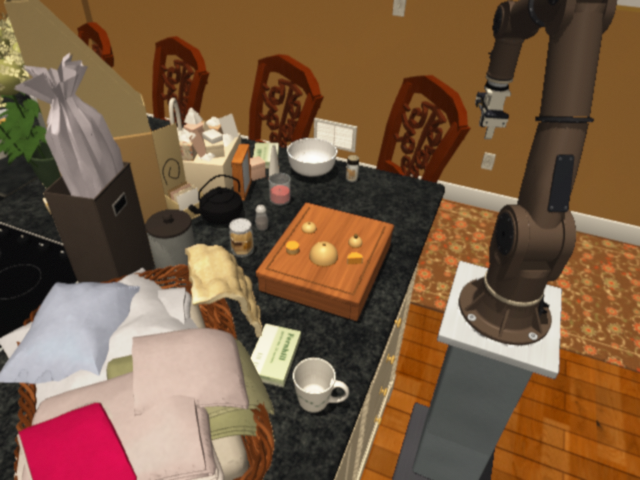

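The top view shows the board at columns 232–361, rows 214–322, with the handle bar near (374,268). The disc slice is at (274,235), caps at (315,237) and (311,292), the half-round chunk at (282,300), the big half at (278,268), and the spice jar at (473,237). The side view agrees.

```bash
cat > h.py <<'E'
import numpy as np, cv2
from plant import env,vision
from scipy.spatial.transform import Rotation as R
def ray(s,u,v,z):
    f=240/np.tan(np.radians(s["fov_y"]/2)); T=np.array(s["T"])
    d=T[:3,:3]@np.array([(u-s["cx"])/f,(v-s["cy"])/f,1]); o=T[:3,3]
    return o+d*(z-o[2])/d[2]
def proj(s,p):
    f=240/np.tan(np.radians(s["fov_y"]/2)); T=np.array(s["T"])
    c=T[:3,:3].T@(np.array(p)-T[:3,3]); return s["cx"]+f*c[0]/c[2], s["cy"]+f*c[1]/c[2]
E
python3 - <<'E'
from h import *
s=vision.snapshot("top"); im=s["color"]; hsv=cv2.cvtColor(im,cv2.COLOR_RGB2HSV)
for p in [(250,280),(340,268),(274,235),(315,237),(311,292),(282,300),(278,268),(374,268)]: print(p,hsv[p[1],p[0]])
roi=np.zeros((480,640),np.uint8); roi[205:332,222:392]=1
b=((hsv[:,:,1]>90)&(hsv[:,:,2]>90)).astype(np.uint8)*roi
b=cv2.morphologyEx(b,cv2.MORPH_OPEN,np.ones((3,3)))
c=max(cv2.findContours(b,0,2)[0],key=cv2.contourArea); r=cv2.minAreaRect(c); print(r)
for q in cv2.boxPoints(r): print("board",q,ray(s,*q,85).round(1))
t=((hsv[:,:,0]>=15)&(hsv[:,:,0]<35)&(hsv[:,:,1]>60)).astype(np.uint8)*roi
for c in cv2.findContours(t,0,2)[0]:
    if cv2.contourArea(c)>20:
        m=cv2.moments(c);u,v=m['m10']/m['m00'],m['m01']/m['m00']; print(cv2.contourArea(c),round(u),round(v),ray(s,u,v,97).round(1),cv2.minAreaRect(c))
w=((hsv[:,:,1]<60)&(hsv[:,:,2]>120)).astype(np.uint8)*roi
for c in cv2.findContours(w,0,2)[0]:
    if cv2.contourArea(c)>20:
        print("h",cv2.boundingRect(c)); r=cv2.minAreaRect(c); 
        for q in cv2.boxPoints(r): print(q,ray(s,*q,42).round(1))
print("spice",ray(s,477,234,96),ray(s,466,240,0))
e=im[190:350,210:400]; cv2.imwrite("pics/c1.png",cv2.resize(e,None,fx=4,fy=3.7,interpolation=2)[:,:,::-1])
E
```

```text
(250, 280) [ 13 138 225]
(340, 268) [ 13 140 223]
(274, 235) [ 28  76 246]
(315, 237) [ 20  94 227]
(311, 292) [ 19  97 198]
(282, 300) [ 28  79 246]
(278, 268) [ 22  85 240]
(374, 268) [ 17   8 233]
((296.0, 268.0), (108.0, 132.0), 90.0)
board [230. 214.] [656.2 230.3  85. ]
board [362. 214.] [ 665.2 -139.7   85. ]
board [362. 322.] [ 364.6 -143.6   85. ]
board [230. 322.] [356.8 219.   85. ]
117.0 282 299 [422.2  76.4  97. ] ((283.056640625, 298.8018798828125), (16.997501373291016, 9.809986114501953), 60.945396423339844)
143.5 311 291 [445.4  -0.7  97. ] ((310.9000244140625, 291.2000427246094), (13.416406631469727, 13.86362075805664), 26.56505012512207)
607.5 278 268 [507.9  92.1  97. ] ((277.7500305175781, 267.7500305175781), (27.577163696289062, 28.284271240234375), 45.0)
177.0 314 237 [596.8  -7.4  97. ] ((314.5, 236.5), (15.0, 15.0), 90.0)
151.0 274 234 [601.2 106.   97. ] ((273.5, 234.0), (14.0, 13.0), 90.0)
h (363, 249, 14, 39)
[363. 249.] [ 570.5 -148.3   42. ]
[376. 249.] [ 571.4 -185.6   42. ]
[376. 287.] [ 462.6 -186.8   42. ]
[363. 287.] [ 461.7 -149.6   42. ]
spice [ 614.83979444 -460.20879563   96.        ] [ 608.37177293 -457.85762975    0.        ]
```

```bash
python3 - <<'E'
from h import *
s=vision.snapshot("top"); g=s["color"].astype(float); r=g[:,:,0]-g[:,:,2]*0.9
def cross(a,i0):
    k=np.argmax(abs(np.diff(a))); th=(a[:4].mean()+a[-4:].mean())/2
    i=np.where(np.diff(np.sign(a-th)))[0]; i=i[0]; return i0+i+(th-a[i])/(a[i+1]-a[i])
def fit(P):
    P=np.array(P)[:,:2]; l=cv2.fitLine(P.astype(np.float32),cv2.DIST_HUBER,0,.01,.01).ravel(); return l.round(4)
F=[ray(s,cross(r[v,352:370],352),v,85) for v in list(range(222,246))+list(range(292,315))]
N=[ray(s,u,cross(r[205:225,u],205),85) for u in range(240,355,3)]
S=[ray(s,u,cross(r[312:332,u],312),85) for u in range(240,355,3)]
for n,P in(("front",F),("far x",N),("near x",S)): print(n,fit(P))
b=g.mean(2)
for v in (256,264,272,280): print(v,b[v,360:384].round().astype(int))
c=s["color"][190:350,210:400]; 
E
```

```text
front [ 9.999000e-01  1.520000e-02  5.160018e+02 -1.421692e+02]
far x [ 1.85000e-02 -9.99800e-01  6.61394e+02  3.85492e+01]
near x [ 1.850000e-02 -9.998000e-01  3.623201e+02  3.192930e+01]
256 [138 136 107  50  48  51  56  54  53  58  57  57 156 229 231 187 111  70
  66  69  72  69  66  58]
264 [136 135 114  67  66  66  62  61  64  64  62  56 156 224 229 185 110  67
  68  70  75  76  75  73]
272 [125 120  98  60  65  70  68  68  63  59  60  59 152 220 230 197 117  77
  75  72  68  70  69  61]
280 [133 130 112  69  68  69  71  71  70  71  66  60 147 218 232 222 153  74
  75  73  69  66  68  68]
```

View pics/c1.png

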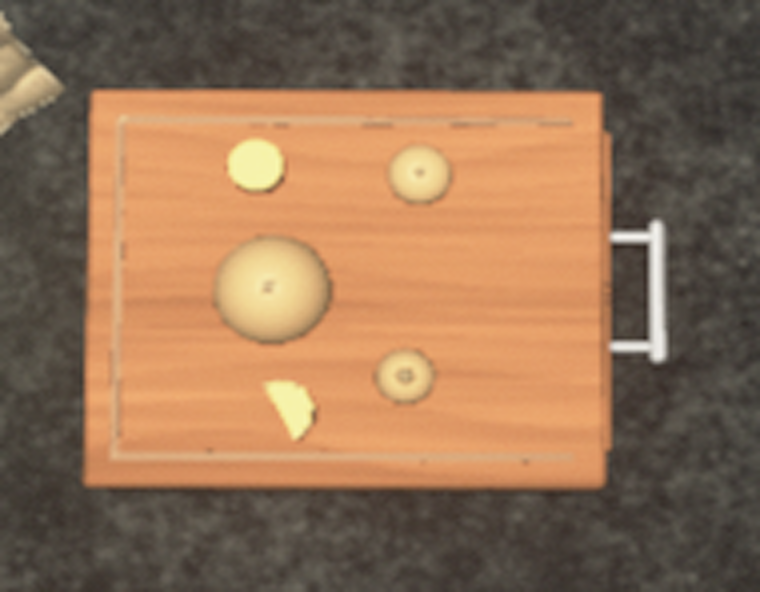

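Station yaw is about 0.017 rad, the board edge lies near y≈-139 with its middle at x≈515, and the handle bar is at about (516,-180). The tray starts about 8 mm ajar. I turn the tool so its x points along station +y and its y along station +x, with the jaws closed.

```bash

python3 -m pendant '[{"roll":-0.12,"jaw":0},{"roll":-0.24,"jaw":0},{"roll":-0.36,"jaw":0},{"roll":-0.48,"jaw":0},{"roll":-0.6,"jaw":0}]' 20
python3 -m pendant '[{"roll":-0.12,"jaw":0},{"roll":-0.24,"jaw":0},{"roll":-0.36,"jaw":0},{"roll":-0.48,"jaw":0},{"roll":-0.6,"jaw":0}]'
python3 -m pendant '[{"roll":-0.086,"tx":2,"ty":2},{"roll":-0.086,"tx":4.5,"ty":4},{"roll":-0.086,"tx":7,"ty":6},{"roll":-0.086,"tx":9.5,"ty":8},{"roll":-0.086,"tx":12,"ty":10}]'
cat >> h.py <<'E'
def go(x,y,z):
    st=env.get_state(); r=R.from_quat(st["tool_rot"]); d=np.array([x,y,z])-st["eef_pos"]
    print("yaw",np.arctan2(*r.as_matrix()[[1,0],0]).round(4),"eef",st["eef_pos"].round(1),"t",round(st["time"],2),"F",np.round(st["wrist_force"],1),"shift cm",(r.inv().apply(d)/10).round(2))
E
python3 -c "
from h import *
go(516,-161,150)"
```

```text
yaw 0.3017 eef [ 185.7 -596.5  240.3] t 0.2 F [-0.4 -0.6  0.2] shift cm [ 44.48 -31.76   9.05]$[0]: bad value
$[0]: bad value
$[0]: bad value
```

```bash

python3 -m pendant '[{"jaw":0,"tx":0,"ty":0,"tz":0,"roll":-0.12},{"jaw":0,"tx":0,"ty":0,"tz":0,"roll":-0.24},{"jaw":0,"tx":0,"ty":0,"tz":0,"roll":-0.36},{"jaw":0,"tx":0,"ty":0,"tz":0,"roll":-0.48},{"jaw":0,"tx":0,"ty":0,"tz":0,"roll":-0.6}]' 20
python3 -c "
from h import *
go(516,-161,150)"
```

```text
time: 0.62
eef_pos: [185.7, -596.6, 240.5]
tool_rot: [0.899, 0.438, 0.0, -0.0]
wrist_force: [0.4, -0.4, -0.1]
gripper_width: 63.1
gripper_force: 0.0
yaw 0.9077 eef [ 185.7 -596.6  240.5] t 0.62 F [ 0.4 -0.4 -0.1] shift cm [54.66 -0.79  9.06]
```

```bash

python3 -m pendant '[{"jaw":0,"tx":3,"ty":0,"tz":0,"roll":-0.12},{"jaw":0,"tx":6.5,"ty":0,"tz":0,"roll":-0.24},{"jaw":0,"tx":10,"ty":0,"tz":0,"roll":-0.36},{"jaw":0,"tx":13.5,"ty":0,"tz":0,"roll":-0.48},{"jaw":0,"tx":17,"ty":0,"tz":0,"roll":-0.6}]' 20
python3 -c "
from h import *
go(516,-161,150)"
```

```text
time: 1.03
eef_pos: [291.8, -462.0, 240.7]
tool_rot: [0.729, 0.684, -0.0, -0.0]
wrist_force: [0.9, -0.1, -0.3]
gripper_width: 29.6
gripper_force: 0.0
yaw 1.5073 eef [ 291.8 -462.   240.7] t 1.03 F [ 0.9 -0.1 -0.3] shift cm [31.46 20.47  9.06]
```

```bash

python3 -m pendant '[{"jaw":0,"tx":3,"ty":2,"tz":0,"roll":-0.08},{"jaw":0,"tx":6,"ty":4,"tz":0,"roll":-0.08},{"jaw":0,"tx":9,"ty":6,"tz":0,"roll":-0.08},{"jaw":0,"tx":12,"ty":8,"tz":1,"roll":-0.08},{"jaw":0,"tx":15,"ty":10,"tz":2,"roll":-0.08}]'|head -1
python3 -c "
from h import *
go(516,-161,130)"
```

```text
time: 1.45
yaw 1.5813 eef [ 402.3 -319.5  221. ] t 1.45 F [-0.4 -0.6 -0.8] shift cm [15.74 11.52  9.1 ]
```

```bash

python3 -m pendant '[{"jaw":0,"tx":3,"ty":2.2,"tz":1,"roll":0},{"jaw":0,"tx":6,"ty":4.5,"tz":3,"roll":0},{"jaw":0,"tx":9,"ty":6.8,"tz":5,"roll":0},{"jaw":0,"tx":12,"ty":9,"tz":7,"roll":0},{"jaw":0,"tx":15,"ty":11,"tz":9,"roll":0}]'|head -1
python3 -m pendant '[{"jaw":0,"tx":0.2,"ty":0,"tz":0,"roll":0},{"jaw":0,"tx":0.2,"ty":0,"tz":0,"roll":0},{"jaw":0,"tx":0.2,"ty":0,"tz":0,"roll":0},{"jaw":0,"tx":0.2,"ty":0,"tz":0,"roll":0},{"jaw":0,"tx":0.2,"ty":0,"tz":0,"roll":0}]'|head -1
python3 - <<'E'
from h import *
go(516,-161,42)
s=vision.snapshot("wrist"); cv2.imwrite("pics/w1.png",s["color"][:,:,::-1]); print(s["fov_y"],proj(s,[516,-180,40]),proj(s,[516,-145,40]),proj(s,[516,-139,85]),proj(s,[516,-161,40]))
E
```

```text
time: 1.87
time: 2.28
yaw 1.579 eef [ 508.1 -171.   132.4] t 2.28 F [-0.1  0.5  0.3] shift cm [1.01 0.79 9.04]
64.00070819511365 (np.float64(331.999649146258), np.float64(264.3791377670118)) (np.float64(332.90799328936293), np.float64(211.8077520221931)) (np.float64(335.84494297915467), np.float64(218.75956136436722)) (np.float64(332.483712902595), np.float64(236.363431767638))
```

View pics/w1.png

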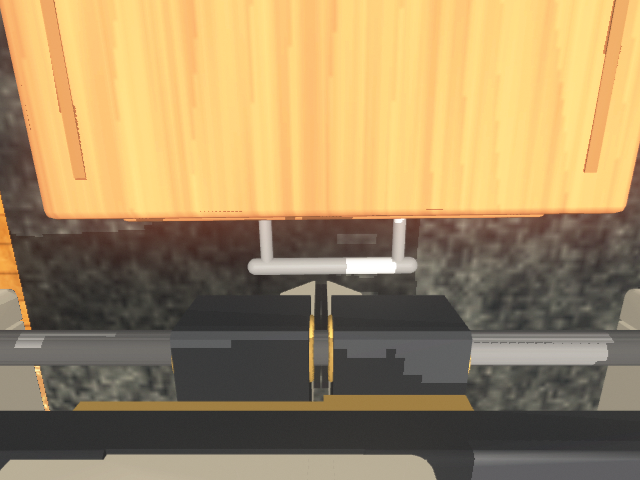

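The wrist view shows the bar centred at about (332,266) and the board edge at row 217, which matches the estimate to 1–2 mm. I go down into the gap.

```bash

python3 -m pendant '[{"jaw":0,"tx":0.9,"ty":0.8,"tz":0,"roll":-0.009},{"jaw":0,"tx":0.9,"ty":0.8,"tz":1.5,"roll":-0.009},{"jaw":0,"tx":0.9,"ty":0.8,"tz":3,"roll":-0.009},{"jaw":0,"tx":0.9,"ty":0.8,"tz":4.5,"roll":-0.009},{"jaw":0,"tx":0.9,"ty":0.8,"tz":6,"roll":-0.009}]'
python3 -c "
from h import *
go(516,-162,42)"
```

```text
time: 2.75
eef_pos: [517.2, -159.9, 71.7]
tool_rot: [0.7, 0.714, 0.0, 0.0]
wrist_force: [-0.1, -0.3, 0.1]
gripper_width: 0.6
gripper_force: 0.0
yaw 1.5907 eef [ 517.2 -159.9   71.7] t 2.75 F [-0.1 -0.3  0.1] shift cm [-0.21 -0.13  2.97]
```

```bash

python3 -m pendant '[{"jaw":0,"tx":-0.2,"ty":0,"tz":0.8,"roll":0},{"jaw":0,"tx":-0.2,"ty":0,"tz":1.6,"roll":0},{"jaw":0,"tx":-0.2,"ty":0,"tz":2.4,"roll":0},{"jaw":0,"tx":-0.2,"ty":0,"tz":3,"roll":0},{"jaw":0,"tx":-0.2,"ty":0,"tz":3,"roll":0}]'
python3 -c "
from h import *
go(516,-300,42)"
```

```text
time: 3.17
eef_pos: [516.1, -162.0, 41.0]
tool_rot: [0.7, 0.714, -0.0, -0.0]
wrist_force: [-0.2, -0.0, -0.4]
gripper_width: 0.6
gripper_force: 0.0
yaw 1.5907 eef [ 516.1 -162.    41. ] t 3.17 F [-0.2 -0.  -0.4] shift cm [-13.8   -0.28  -0.11]
```

No contact, so I pull now, gently.

```bash

python3 -m pendant '[{"jaw":0,"tx":-0.8,"ty":0,"tz":0,"roll":0},{"jaw":0,"tx":-2,"ty":0,"tz":0,"roll":0},{"jaw":0,"tx":-3.4,"ty":0,"tz":0,"roll":0},{"jaw":0,"tx":-4.9,"ty":0,"tz":0,"roll":0},{"jaw":0,"tx":-6.4,"ty":0,"tz":0,"roll":0}]'|sed -n 1,4p
python3 -m pendant '[{"jaw":0,"tx":-1.5,"ty":0,"tz":0,"roll":0},{"jaw":0,"tx":-3,"ty":0,"tz":0,"roll":0},{"jaw":0,"tx":-4.4,"ty":0,"tz":0,"roll":0},{"jaw":0,"tx":-5.4,"ty":0,"tz":0,"roll":0},{"jaw":0,"tx":-6,"ty":0,"tz":0,"roll":0}]'|sed -n 1,4p
python3 -m pendant '[{"jaw":0,"tx":-0.3,"ty":0,"tz":0,"roll":0},{"jaw":0,"tx":-0.6,"ty":0,"tz":0,"roll":0},{"jaw":0,"tx":-0.9,"ty":0,"tz":0,"roll":0},{"jaw":0,"tx":-1.2,"ty":0,"tz":0,"roll":0},{"jaw":0,"tx":-1.5,"ty":0,"tz":0,"roll":0}]'|sed -n 1,4p
python3 -c "
from h import *
go(516,-300,42)"
```

```text
time: 3.58
eef_pos: [517.9, -227.3, 42.3]
tool_rot: [0.7, 0.714, 0.0, 0.0]
wrist_force: [1.5, 2.8, -2.6]
time: 4.0
eef_pos: [518.9, -288.5, 42.2]
tool_rot: [0.701, 0.713, -0.0, 0.001]
wrist_force: [-1.0, 1.4, 1.4]
time: 4.42
eef_pos: [519.1, -296.4, 41.8]
tool_rot: [0.699, 0.715, 0.001, -0.002]
wrist_force: [-5.0, 20.4, 11.2]
yaw 1.5938 eef [ 519.1 -296.4   41.8] t 4.42 F [-5.  20.4 11.2] shift cm [-0.35 -0.32 -0.02]
```

```bash

python3 -m pendant '[{"jaw":0,"tx":0.5,"ty":0,"tz":0,"roll":0},{"jaw":0,"tx":0.8,"ty":0,"tz":0,"roll":0},{"jaw":0,"tx":0.8,"ty":0,"tz":-2,"roll":0},{"jaw":1,"tx":0.8,"ty":0,"tz":-5,"roll":0},{"jaw":2.4,"tx":0.8,"ty":0,"tz":-9,"roll":0}]'|sed -n 1,4p
python3 -m pendant '[{"jaw":2.4,"tx":4,"ty":0,"tz":-2,"roll":0},{"jaw":2.4,"tx":8,"ty":1,"tz":-2,"roll":0},{"jaw":2.4,"tx":12,"ty":2,"tz":-2,"roll":0},{"jaw":2.4,"tx":16,"ty":3,"tz":-2,"roll":0},{"jaw":2.4,"tx":20,"ty":4,"tz":-2,"roll":0}]'|sed -n 1,4p
python3 - <<'E'
from h import *
go(597,31,150)
s=vision.snapshot("side"); c=s["color"][140:380,200:520]; cv2.imwrite("pics/s1.png",cv2.resize(c,None,fx=2.4,fy=2.4)[:,:,::-1])
s=vision.snapshot("top"); hsv=cv2.cvtColor(s["color"],cv2.COLOR_RGB2HSV); b=s["color"].mean(2)
for v in (256,280): print(b[v,405:440].round().astype(int))
E
```

```text
time: 4.83
eef_pos: [517.3, -292.7, 130.6]
tool_rot: [0.7, 0.714, -0.001, -0.002]
wrist_force: [0.1, -1.1, -0.1]
time: 5.25
eef_pos: [555.2, -92.0, 152.4]
tool_rot: [0.7, 0.714, 0.0, 0.001]
wrist_force: [1.0, 0.7, -0.4]
yaw 1.59 eef [555.2 -92.  152.4] t 5.25 F [ 1.   0.7 -0.4] shift cm [12.22  4.41  0.23]
[151 157 153 112  61  61  58  58  60  63  56  56  95 181 238 234 159  76
  71  76  76  69  61  65  71  76  71  67  67  68  69  67  69  74  78]
[133 153 150 128  95  89  87  76  72  76  83  74  67 156 227 232 195 125
  63  64  70  72  71  73  69  65  66  66  67  68  63  60  58  65  70]
```

View pics/s1.png

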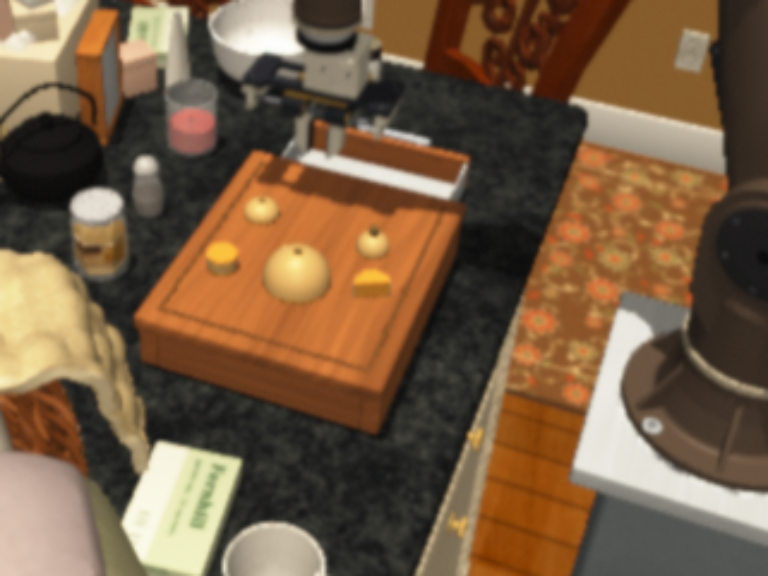

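The tray is fully out and the board is undisturbed. Next I move behind the far cap, at about (597,-7).

```bash

python3 -m pendant '[{"jaw":2.4,"tx":3.5,"ty":1.4,"tz":0,"roll":0},{"jaw":2.4,"tx":7,"ty":2.8,"tz":0,"roll":0},{"jaw":2.4,"tx":10,"ty":4.2,"tz":0,"roll":0},{"jaw":2.4,"tx":12.8,"ty":4.4,"tz":0,"roll":0},{"jaw":2.4,"tx":12.8,"ty":4.4,"tz":1,"roll":0}]'|sed -n 1,4p
python3 -m pendant '[{"jaw":2.4,"tx":0,"ty":0,"tz":1,"roll":0},{"jaw":2.4,"tx":0,"ty":0,"tz":2,"roll":0},{"jaw":2.4,"tx":0,"ty":0,"tz":3,"roll":0},{"jaw":2.4,"tx":0,"ty":0,"tz":4,"roll":0},{"jaw":2.4,"tx":0,"ty":0,"tz":4,"roll":0}]'
python3 - <<'E'
from h import *
go(597,36,102)
go(548,-158,102)
E
```

```text
time: 5.77
eef_pos: [598.0, 43.7, 143.8]
tool_rot: [0.697, 0.717, 0.003, 0.0]
wrist_force: [0.7, 1.6, -0.3]
time: 6.18
eef_pos: [595.8, 33.8, 100.0]
tool_rot: [0.701, 0.713, -0.001, -0.0]
wrist_force: [0.4, -0.2, 0.7]
gripper_width: 24.1
gripper_force: 0.0
yaw 1.5887 eef [595.8  33.8 100. ] t 6.18 F [ 0.4 -0.2  0.7] shift cm [ 0.21  0.12 -0.2 ]
yaw 1.5887 eef [595.8  33.8 100. ] t 6.18 F [ 0.4 -0.2  0.7] shift cm [-19.09  -5.12  -0.17]
```

```bash

python3 -m pendant '[{"jaw":2.4,"tx":-0.8,"ty":0,"tz":-0.2,"roll":0},{"jaw":2.4,"tx":-2,"ty":-0.3,"tz":-0.2,"roll":0},{"jaw":2.4,"tx":-3.6,"ty":-0.9,"tz":-0.2,"roll":0},{"jaw":2.4,"tx":-5.2,"ty":-1.4,"tz":-0.2,"roll":0},{"jaw":2.4,"tx":-7,"ty":-1.9,"tz":-0.2,"roll":0}]'|sed -n 1,4p
python3 -m pendant '[{"jaw":2.4,"tx":-1.8,"ty":-0.5,"tz":0,"roll":0},{"jaw":2.4,"tx":-3.6,"ty":-1,"tz":0,"roll":0},{"jaw":2.4,"tx":-5.4,"ty":-1.5,"tz":0,"roll":0},{"jaw":2.4,"tx":-7.2,"ty":-2,"tz":0,"roll":0},{"jaw":2.4,"tx":-9,"ty":-2.5,"tz":0,"roll":0}]'|sed -n 1,4p
python3 -m pendant '[{"jaw":2.4,"tx":-1.5,"ty":-0.4,"tz":0,"roll":0},{"jaw":2.4,"tx":-3,"ty":-0.8,"tz":0,"roll":0},{"jaw":2.4,"tx":-3.2,"ty":-0.8,"tz":0,"roll":0},{"jaw":2.4,"tx":-3.2,"ty":-0.8,"tz":0,"roll":0},{"jaw":2.4,"tx":-3.2,"ty":-0.8,"tz":-2,"roll":0}]'|sed -n 1,4p
python3 - <<'E'
from h import *
go(445,38,140)
s=vision.snapshot("top"); c=s["color"][190:350,210:440]; cv2.imwrite("pics/t2.png",cv2.resize(c,None,fx=3.3,fy=3.3,interpolation=2)[:,:,::-1])
E
```

```text
time: 6.6
eef_pos: [578.2, -36.8, 104.0]
tool_rot: [0.7, 0.714, -0.0, 0.0]
wrist_force: [-0.2, 0.6, 0.2]
time: 7.02
eef_pos: [554.7, -128.0, 104.0]
tool_rot: [0.701, 0.714, -0.0, 0.0]
wrist_force: [-0.7, 0.1, -0.6]
time: 7.43
eef_pos: [545.9, -157.2, 121.2]
tool_rot: [0.7, 0.714, -0.001, -0.002]
wrist_force: [-0.1, 0.5, 1.3]
yaw 1.5899 eef [ 545.9 -157.2  121.2] t 7.43 F [-0.1  0.5  1.3] shift cm [19.72 -9.73 -1.8 ]
```

View pics/t2.png

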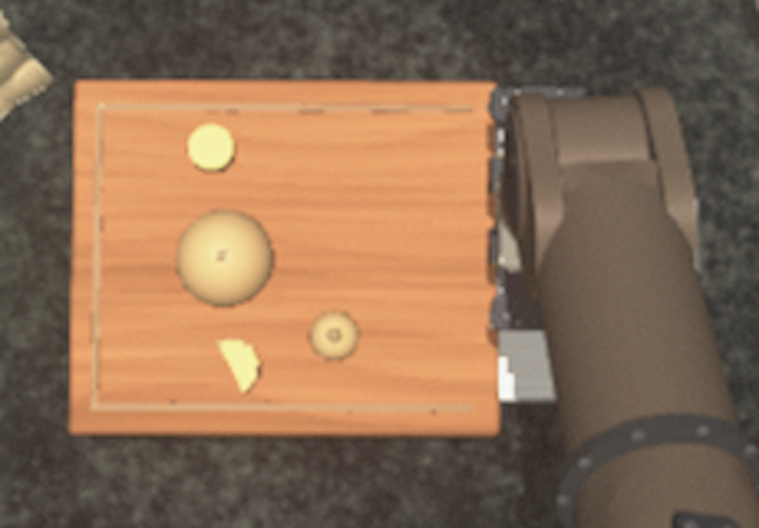

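The far cap is off the board and the other pieces are untouched. Next is the stem cap.

```bash

python3 -m pendant '[{"jaw":2.4,"tx":2.5,"ty":-1,"tz":-2.5,"roll":0},{"jaw":2.4,"tx":6,"ty":-2.8,"tz":-2.5,"roll":0},{"jaw":2.4,"tx":9.5,"ty":-4.6,"tz":-2.5,"roll":0},{"jaw":2.4,"tx":13,"ty":-6.4,"tz":-2.5,"roll":0},{"jaw":2.4,"tx":16.5,"ty":-8.2,"tz":-2.5,"roll":0}]'|sed -n 1,4p
python3 -m pendant '[{"jaw":2.4,"tx":3.2,"ty":-1.6,"tz":0,"roll":0},{"jaw":2.4,"tx":3.2,"ty":-1.6,"tz":1,"roll":0},{"jaw":2.4,"tx":3.2,"ty":-1.6,"tz":2.2,"roll":0},{"jaw":2.4,"tx":3.2,"ty":-1.6,"tz":3.4,"roll":0},{"jaw":2.4,"tx":3.2,"ty":-1.6,"tz":4.1,"roll":0}]'
python3 - <<'E'
from h import *
go(445,38,102.5)
go(480,-158,102)
E
```

```text
time: 7.9
eef_pos: [462.0, 8.2, 149.2]
tool_rot: [0.7, 0.714, 0.001, 0.0]
wrist_force: [1.1, 0.2, 0.2]
time: 8.32
eef_pos: [445.9, 38.5, 107.1]
tool_rot: [0.699, 0.715, 0.0, -0.0]
wrist_force: [-1.1, -1.0, 0.1]
gripper_width: 24.3
gripper_force: 0.0
yaw 1.5926 eef [445.9  38.5 107.1] t 8.32 F [-1.1 -1.   0.1] shift cm [-0.04 -0.1   0.46]
yaw 1.5926 eef [445.9  38.5 107.1] t 8.32 F [-1.1 -1.   0.1] shift cm [-19.72   2.98   0.51]
```

```bash

python3 -m pendant '[{"jaw":2.4,"tx":-0.6,"ty":0,"tz":0.2,"roll":0},{"jaw":2.4,"tx":-1.8,"ty":0.1,"tz":0.2,"roll":0},{"jaw":2.4,"tx":-3.4,"ty":0.4,"tz":0.2,"roll":0},{"jaw":2.4,"tx":-5.2,"ty":0.7,"tz":0.2,"roll":0},{"jaw":2.4,"tx":-7,"ty":1,"tz":0.2,"roll":0}]'|sed -n 1,4p
python3 -m pendant '[{"jaw":2.4,"tx":-1.8,"ty":0.3,"tz":0,"roll":0},{"jaw":2.4,"tx":-3.6,"ty":0.6,"tz":0,"roll":0},{"jaw":2.4,"tx":-5.4,"ty":0.9,"tz":0,"roll":0},{"jaw":2.4,"tx":-7.2,"ty":1.2,"tz":0,"roll":0},{"jaw":2.4,"tx":-9,"ty":1.5,"tz":0,"roll":0}]'|sed -n 1,4p
python3 -m pendant '[{"jaw":2.4,"tx":-1.6,"ty":0.2,"tz":0,"roll":0},{"jaw":2.4,"tx":-3.2,"ty":0.4,"tz":0,"roll":0},{"jaw":2.4,"tx":-3.6,"ty":0.5,"tz":0,"roll":0},{"jaw":2.4,"tx":-3.6,"ty":0.5,"tz":0,"roll":0},{"jaw":2.4,"tx":-3.6,"ty":0.5,"tz":-2,"roll":0}]'|sed -n 1,4p
python3 - <<'E'
from h import *
go(422,116,150)
E
```

```text
time: 8.73
eef_pos: [458.1, -33.0, 106.3]
tool_rot: [0.7, 0.714, 0.0, 0.0]
wrist_force: [-0.2, 0.3, -0.3]
time: 9.15
eef_pos: [474.7, -123.2, 106.3]
tool_rot: [0.7, 0.714, 0.0, 0.0]
wrist_force: [0.3, 0.4, 0.8]
time: 9.57
eef_pos: [478.1, -157.0, 123.5]
tool_rot: [0.7, 0.714, -0.001, -0.002]
wrist_force: [0.3, -0.3, 0.9]
yaw 1.5904 eef [ 478.1 -157.   123.5] t 9.57 F [ 0.3 -0.3  0.9] shift cm [27.41 -5.09 -2.57]
```

```bash

python3 -m pendant '[{"jaw":2.4,"tx":2.5,"ty":-1,"tz":-2.5,"roll":0},{"jaw":2.4,"tx":6.2,"ty":-2,"tz":-2.8,"roll":0},{"jaw":2.4,"tx":10,"ty":-3,"tz":-2.8,"roll":0},{"jaw":2.4,"tx":14,"ty":-4,"tz":-2.8,"roll":0},{"jaw":2.4,"tx":18,"ty":-5.3,"tz":-2.8,"roll":0}]'|sed -n 1,4p
python3 -m pendant '[{"jaw":2.4,"tx":3.8,"ty":0,"tz":0,"roll":0},{"jaw":2.4,"tx":7.5,"ty":0,"tz":0,"roll":0},{"jaw":2.4,"tx":9.2,"ty":0,"tz":0,"roll":0},{"jaw":2.4,"tx":9.2,"ty":0,"tz":1.5,"roll":0},{"jaw":2.4,"tx":9.2,"ty":0,"tz":3,"roll":0}]'|sed -n 1,4p
python3 - <<'E'
from h import *
go(420,114,103)
s=vision.snapshot("wrist"); cv2.imwrite("pics/w2.png",s["color"][:,:,::-1])
E
```

```text
time: 9.98
eef_pos: [423.0, 23.4, 154.4]
tool_rot: [0.7, 0.714, 0.001, 0.0]
wrist_force: [0.2, 0.4, 0.3]
time: 10.4
eef_pos: [421.7, 115.9, 124.4]
tool_rot: [0.698, 0.716, 0.001, 0.0]
wrist_force: [0.1, -0.7, -0.8]
yaw 1.5956 eef [421.7 115.9 124.4] t 10.4 F [ 0.1 -0.7 -0.8] shift cm [-0.19 -0.18  2.14]
```

View pics/w2.png

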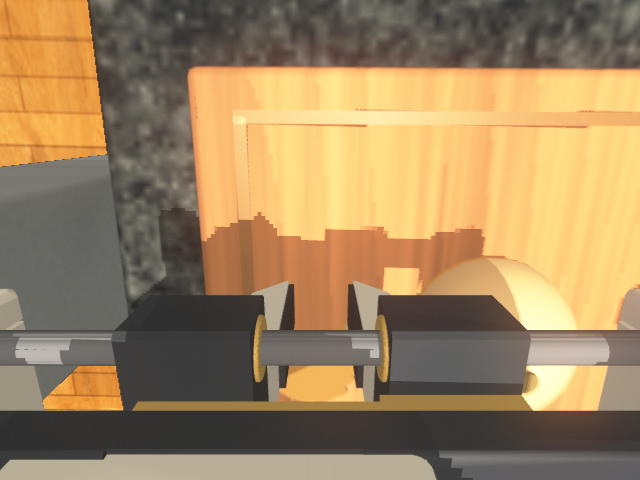

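The chunk shows between the fingers at (318,385) and the squash half is clear of the right finger. I lower and sweep.

```bash

python3 -m pendant '[{"jaw":2.4,"tx":0,"ty":0,"tz":1,"roll":0},{"jaw":2.4,"tx":0,"ty":0,"tz":1.9,"roll":0},{"jaw":2.4,"tx":-0.6,"ty":0,"tz":1.9,"roll":0},{"jaw":2.4,"tx":-1.6,"ty":0,"tz":1.9,"roll":0},{"jaw":2.4,"tx":-3,"ty":0,"tz":1.9,"roll":0}]'|sed -n 1,4p
python3 -m pendant '[{"jaw":2.4,"tx":-1.8,"ty":0,"tz":0,"roll":0},{"jaw":2.4,"tx":-3.6,"ty":0,"tz":0,"roll":0},{"jaw":2.4,"tx":-5.4,"ty":0,"tz":0,"roll":0},{"jaw":2.4,"tx":-7.2,"ty":0,"tz":0,"roll":0},{"jaw":2.4,"tx":-9,"ty":0,"tz":0,"roll":0}]'|sed -n 1,4p
python3 -m pendant '[{"jaw":2.4,"tx":-1.8,"ty":0.1,"tz":0,"roll":0},{"jaw":2.4,"tx":-3.6,"ty":0.2,"tz":0,"roll":0},{"jaw":2.4,"tx":-5.4,"ty":0.3,"tz":0,"roll":0},{"jaw":2.4,"tx":-7.2,"ty":0.4,"tz":0,"roll":0},{"jaw":2.4,"tx":-9,"ty":0.5,"tz":0,"roll":0}]'|sed -n 1,4p
python3 -m pendant '[{"jaw":2.4,"tx":-1.8,"ty":0.1,"tz":0,"roll":0},{"jaw":2.4,"tx":-3.6,"ty":0.1,"tz":0,"roll":0},{"jaw":2.4,"tx":-5.4,"ty":0.1,"tz":0,"roll":0},{"jaw":2.4,"tx":-6.3,"ty":0.1,"tz":0,"roll":0},{"jaw":2.4,"tx":-6.3,"ty":0.1,"tz":-1,"roll":0}]'|sed -n 1,4p
python3 - <<'E'
from h import *
go(601,144,160)
E
```

```text
time: 10.87
eef_pos: [422.7, 82.6, 105.2]
tool_rot: [0.7, 0.715, 0.0, 0.0]
wrist_force: [0.1, -0.0, 0.2]
time: 11.28
eef_pos: [424.3, -9.3, 105.4]
tool_rot: [0.7, 0.714, 0.0, 0.0]
wrist_force: [0.6, 0.6, 0.3]
time: 11.7
eef_pos: [430.8, -99.3, 105.5]
tool_rot: [0.701, 0.714, 0.0, 0.0]
wrist_force: [-0.2, -0.4, 0.6]
time: 12.12
eef_pos: [431.8, -162.7, 114.2]
tool_rot: [0.702, 0.713, -0.001, -0.001]
wrist_force: [0.9, -0.7, -0.4]
yaw 1.5863 eef [ 431.8 -162.7  114.2] t 12.12 F [ 0.9 -0.7 -0.4] shift cm [30.41 17.38 -4.62]
```

```bash

python3 -m pendant '[{"jaw":2.4,"tx":0,"ty":2,"tz":-3.2,"roll":0},{"jaw":2.4,"tx":1,"ty":5.5,"tz":-4.8,"roll":0},{"jaw":2.4,"tx":2,"ty":9.3,"tz":-4.8,"roll":0},{"jaw":2.4,"tx":3,"ty":13,"tz":-4.8,"roll":0},{"jaw":2.4,"tx":5,"ty":16.5,"tz":-4.8,"roll":0}]'|sed -n 1,4p
python3 -m pendant '[{"jaw":2.4,"tx":4,"ty":0.4,"tz":0,"roll":0},{"jaw":2.4,"tx":8,"ty":0.8,"tz":0,"roll":0},{"jaw":2.4,"tx":12,"ty":0.8,"tz":0,"roll":0},{"jaw":2.4,"tx":16,"ty":0.8,"tz":0,"roll":0},{"jaw":2.4,"tx":20,"ty":0.8,"tz":0,"roll":0}]'|sed -n 1,4p
python3 - <<'E'
from h import *
go(602,147,103)
E
```

```text
time: 12.53
eef_pos: [599.1, -107.6, 164.5]
tool_rot: [0.701, 0.713, 0.0, 0.001]
wrist_force: [1.2, -1.1, -0.9]
time: 12.95
eef_pos: [600.4, 96.4, 164.0]
tool_rot: [0.7, 0.714, 0.0, -0.0]
wrist_force: [0.1, 0.2, -0.4]
yaw 1.5917 eef [600.4  96.4 164. ] t 12.95 F [ 0.1  0.2 -0.4] shift cm [5.05 0.26 6.11]
```

```bash

python3 -m pendant '[{"jaw":2.4,"tx":2.5,"ty":0.2,"tz":0,"roll":0},{"jaw":2.4,"tx":5,"ty":0.2,"tz":0,"roll":0},{"jaw":2.4,"tx":5,"ty":0.2,"tz":1,"roll":0},{"jaw":2.4,"tx":5,"ty":0.2,"tz":3,"roll":0},{"jaw":2.4,"tx":5,"ty":0.2,"tz":5,"roll":0}]'|sed -n 1,4p
python3 - <<'E'
from h import *
go(602,147,103)
E
```

```text
time: 13.37
eef_pos: [602.3, 145.2, 114.1]
tool_rot: [0.699, 0.715, 0.001, 0.0]
wrist_force: [0.1, -1.0, -0.3]
yaw 1.5928 eef [602.3 145.2 114.1] t 13.37 F [ 0.1 -1.  -0.3] shift cm [ 0.18 -0.02  1.11]
```

```bash

python3 -m pendant '[{"jaw":2.4,"tx":0,"ty":0,"tz":0.9,"roll":0},{"jaw":2.4,"tx":-0.6,"ty":0,"tz":0.9,"roll":0},{"jaw":2.4,"tx":-1.4,"ty":0,"tz":0.9,"roll":0},{"jaw":2.4,"tx":-3,"ty":0,"tz":0.9,"roll":0},{"jaw":2.4,"tx":-4.8,"ty":0,"tz":0.9,"roll":0}]'|sed -n 1,4p
python3 -m pendant '[{"jaw":2.4,"tx":-1.8,"ty":0,"tz":0,"roll":0},{"jaw":2.4,"tx":-3.6,"ty":0,"tz":0,"roll":0},{"jaw":2.4,"tx":-5.4,"ty":0,"tz":0,"roll":0},{"jaw":2.4,"tx":-7.2,"ty":0,"tz":0,"roll":0},{"jaw":2.4,"tx":-9,"ty":0,"tz":0,"roll":0}]'|sed -n 1,4p
python3 -m pendant '[{"jaw":2.4,"tx":-1.8,"ty":-0.1,"tz":0,"roll":0},{"jaw":2.4,"tx":-3.6,"ty":-0.2,"tz":0,"roll":0},{"jaw":2.4,"tx":-5.4,"ty":-0.3,"tz":0,"roll":0},{"jaw":2.4,"tx":-7.2,"ty":-0.4,"tz":0,"roll":0},{"jaw":2.4,"tx":-9,"ty":-0.5,"tz":0,"roll":0}]'|sed -n 1,4p
python3 -m pendant '[{"jaw":2.4,"tx":-1.8,"ty":-0.1,"tz":0,"roll":0},{"jaw":2.4,"tx":-3.6,"ty":-0.1,"tz":0,"roll":0},{"jaw":2.4,"tx":-5.4,"ty":-0.1,"tz":0,"roll":0},{"jaw":2.4,"tx":-7.2,"ty":-0.1,"tz":0,"roll":0},{"jaw":2.4,"tx":-7.8,"ty":-0.1,"tz":0,"roll":0}]'|sed -n 1,4p
python3 -m pendant '[{"jaw":2,"tx":0.5,"ty":0,"tz":-3,"roll":0},{"jaw":1,"tx":3,"ty":-1,"tz":-6,"roll":0},{"jaw":0,"tx":6,"ty":-2,"tz":-8.5,"roll":0},{"jaw":0,"tx":9,"ty":-3,"tz":-10,"roll":0},{"jaw":0,"tx":12,"ty":-4,"tz":-10,"roll":0}]'|sed -n 1,4p
python3 - <<'E'
from h import *
go(516,-245,150)
s=vision.snapshot("side"); c=s["color"][140:320,280:440]; a=cv2.resize(c,(533,600),interpolation=2)
s=vision.snapshot("top"); c=s["color"][200:340,350:430]; b=cv2.resize(c,(267,600),interpolation=2)
cv2.imwrite("pics/s3.png",np.hstack([a,b])[:,:,::-1])
E
```

```text
time: 13.78
eef_pos: [603.9, 95.4, 105.6]
tool_rot: [0.7, 0.714, 0.001, 0.0]
wrist_force: [-0.0, 0.1, -0.5]
time: 14.2
eef_pos: [605.7, 3.5, 105.7]
tool_rot: [0.7, 0.714, 0.001, 0.001]
wrist_force: [-0.8, 0.1, -1.1]
time: 14.62
eef_pos: [602.3, -86.6, 105.7]
tool_rot: [0.7, 0.714, 0.001, 0.001]
wrist_force: [-0.1, -0.0, -0.5]
time: 15.03
eef_pos: [602.4, -167.6, 105.4]
tool_rot: [0.702, 0.712, -0.0, 0.001]
wrist_force: [1.1, -0.9, 0.5]
time: 15.45
eef_pos: [561.5, -41.7, 208.8]
tool_rot: [0.7, 0.714, 0.003, 0.003]
wrist_force: [0.6, 1.5, -1.1]
yaw 1.5903 eef [561.5 -41.7 208.8] t 15.45 F [ 0.6  1.5 -1.1] shift cm [-20.24  -4.99   5.85]
```

View pics/s3.png

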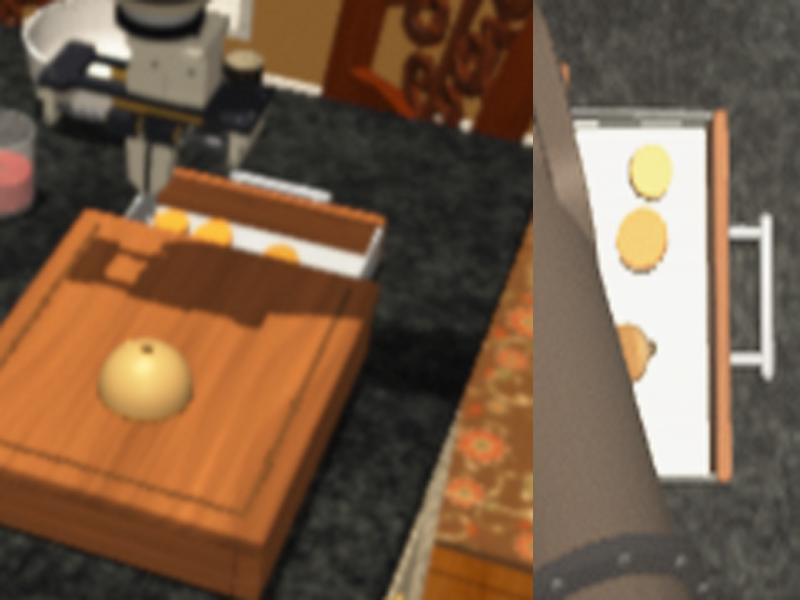

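The board holds only the squash half and three trimmings show lying low in the tray; the chunk's spot is under the arm. I move out in front of the handle and check the tray before pushing.

```bash

python3 -m pendant '[{"jaw":0,"tx":-4,"ty":-0.5,"tz":0,"roll":0},{"jaw":0,"tx":-8,"ty":-1,"tz":0,"roll":0},{"jaw":0,"tx":-12,"ty":-2,"tz":0,"roll":0},{"jaw":0,"tx":-16,"ty":-3,"tz":0,"roll":0},{"jaw":0,"tx":-20,"ty":-4,"tz":1,"roll":0}]'|sed -n 1,4p
python3 -m pendant '[{"jaw":0,"tx":-3.5,"ty":-0.2,"tz":1,"roll":0},{"jaw":0,"tx":-7,"ty":-0.4,"tz":2,"roll":0},{"jaw":0,"tx":-9.7,"ty":-0.4,"tz":3,"roll":0},{"jaw":0,"tx":-9.7,"ty":-0.4,"tz":4,"roll":0},{"jaw":0,"tx":-9.7,"ty":-0.4,"tz":5,"roll":0}]'|sed -n 1,4p
python3 - <<'E'
from h import *
go(518,-338,42)
s=vision.snapshot("wrist"); a=cv2.resize(s["color"],(400,300))
s=vision.snapshot("top"); c=s["color"][200:340,350:430]; b=cv2.resize(c,(171,300),interpolation=2)
cv2.imwrite("pics/w4.png",np.hstack([a,b])[:,:,::-1])
E
```

```text
time: 15.97
eef_pos: [524.5, -245.8, 196.5]
tool_rot: [0.7, 0.714, 0.001, 0.002]
wrist_force: [1.5, -0.2, -0.3]
time: 16.38
eef_pos: [521.4, -342.8, 143.8]
tool_rot: [0.701, 0.713, -0.0, 0.0]
wrist_force: [0.8, 1.0, 0.1]
yaw 1.5868 eef [ 521.4 -342.8  143.8] t 16.38 F [0.8 1.  0.1] shift cm [ 0.49 -0.34 10.18]
```

View pics/w4.png

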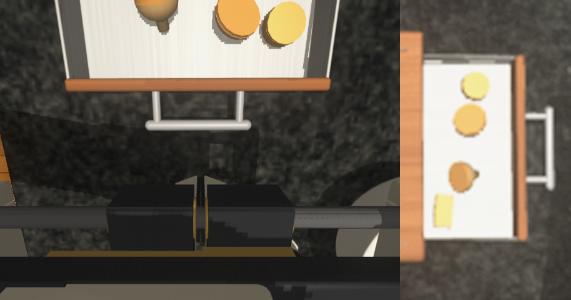

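All four trimmings lie separately in the tray. I lower and push the bar home.

```bash

python3 -m pendant '[{"jaw":0,"tx":0,"ty":-0.3,"tz":2.5,"roll":0},{"jaw":0,"tx":0,"ty":-0.3,"tz":5,"roll":0},{"jaw":0,"tx":0,"ty":-0.3,"tz":7.5,"roll":0},{"jaw":0,"tx":0,"ty":-0.3,"tz":9.7,"roll":0},{"jaw":0,"tx":0,"ty":-0.3,"tz":9.7,"roll":0}]'|sed -n 1,4p
python3 -m pendant '[{"jaw":0,"tx":0.8,"ty":0,"tz":0,"roll":0},{"jaw":0,"tx":1.6,"ty":0,"tz":0,"roll":0},{"jaw":0,"tx":2.6,"ty":0,"tz":0,"roll":0},{"jaw":0,"tx":3.8,"ty":0,"tz":0,"roll":0},{"jaw":0,"tx":5,"ty":0,"tz":0,"roll":0}]'|sed -n 1,4p
python3 -m pendant '[{"jaw":0,"tx":1.3,"ty":0,"tz":0,"roll":0},{"jaw":0,"tx":2.6,"ty":0,"tz":0,"roll":0},{"jaw":0,"tx":3.9,"ty":0,"tz":0,"roll":0},{"jaw":0,"tx":5.2,"ty":0,"tz":0,"roll":0},{"jaw":0,"tx":6.5,"ty":0,"tz":0,"roll":0}]'|sed -n 1,4p
python3 - <<'E'
from h import *
go(518,-186,42)
E
```

```text
time: 16.9
eef_pos: [517.4, -337.9, 44.0]
tool_rot: [0.699, 0.715, -0.0, -0.003]
wrist_force: [-1.4, -0.2, -0.5]
time: 17.32
eef_pos: [519.1, -289.7, 48.6]
tool_rot: [0.7, 0.714, 0.0, 0.001]
wrist_force: [0.2, -1.4, 1.7]
time: 17.73
eef_pos: [516.9, -224.2, 47.1]
tool_rot: [0.7, 0.714, 0.0, 0.0]
wrist_force: [1.8, -2.4, 1.7]
yaw 1.5911 eef [ 516.9 -224.2   47.1] t 17.73 F [ 1.8 -2.4  1.7] shift cm [3.81 0.18 0.52]
```

```bash

python3 -m pendant '[{"jaw":0,"tx":1,"ty":0,"tz":0,"roll":0},{"jaw":0,"tx":2,"ty":0,"tz":0,"roll":0},{"jaw":0,"tx":2.7,"ty":0,"tz":0,"roll":0},{"jaw":0,"tx":3.2,"ty":0,"tz":0,"roll":0},{"jaw":0,"tx":3.5,"ty":0,"tz":0,"roll":0}]'|sed -n 1,4p
python3 -m pendant '[{"jaw":0,"tx":0.2,"ty":0,"tz":0,"roll":0},{"jaw":0,"tx":0.4,"ty":0,"tz":0,"roll":0},{"jaw":0,"tx":0.6,"ty":0,"tz":0,"roll":0},{"jaw":0,"tx":0.8,"ty":0,"tz":0,"roll":0},{"jaw":0,"tx":1,"ty":0,"tz":0,"roll":0}]'|sed -n 1,4p
```

```text
time: 18.15
eef_pos: [516.0, -189.8, 46.9]
tool_rot: [0.7, 0.714, -0.0, -0.0]
wrist_force: [1.4, -1.7, 0.5]
time: 18.57
eef_pos: [515.9, -188.1, 47.1]
tool_rot: [0.702, 0.712, -0.002, 0.003]
wrist_force: [3.3, -27.5, -3.8]
```

It is against the stop at 27 N. I back off and check.

```bash

python3 -m pendant '[{"jaw":0,"tx":-1,"ty":0,"tz":0,"roll":0},{"jaw":0,"tx":-2.5,"ty":0,"tz":0,"roll":0},{"jaw":0,"tx":-5,"ty":0,"tz":-1,"roll":0},{"jaw":0,"tx":-8,"ty":0,"tz":-3,"roll":0},{"jaw":0,"tx":-10,"ty":0,"tz":-6.5,"roll":0}]'|sed -n 1,4p
python3 -m pendant '[{"jaw":0,"tx":-3,"ty":0,"tz":-2.5,"roll":0},{"jaw":0,"tx":-6,"ty":0,"tz":-5,"roll":0},{"jaw":0,"tx":-6,"ty":0,"tz":-7.5,"roll":0},{"jaw":0,"tx":-6,"ty":0,"tz":-10,"roll":0},{"jaw":0,"tx":-6,"ty":0,"tz":-10,"roll":0}]'|sed -n 1,4p
python3 - <<'E'
from h import *
s=vision.snapshot("top"); im=s["color"]; b=im.mean(2)
for v in (256,264): print(b[v,356:382].round().astype(int))
for n,p in (("edge",[515,-139,85]),("bar home",[515.5,-172,40])): print(n,proj(s,p))
hsv=cv2.cvtColor(im,cv2.COLOR_RGB2HSV)
t=((hsv[:,:,0]>=15)&(hsv[:,:,0]<35)&(hsv[:,:,1]>60)).astype(np.uint8); t[:205]=0;t[332:]=0;t[:,:222]=0;t[:,392:]=0
for c in cv2.findContours(t,0,2)[0]:
    if cv2.contourArea(c)>20: print(cv2.contourArea(c),cv2.minAreaRect(c)[:2])
cv2.imwrite("pics/f.png",im[:,:,::-1])
E
```

```text
time: 18.98
eef_pos: [514.8, -282.7, 109.5]
tool_rot: [0.701, 0.714, -0.001, -0.003]
wrist_force: [-0.3, -1.1, -0.4]
time: 19.4
eef_pos: [520.8, -342.0, 216.7]
tool_rot: [0.701, 0.714, 0.001, 0.003]
wrist_force: [2.0, 0.5, 0.6]
[166 164 165 159 122  71  59  53  49  52  53  58  59 162 233 231 167  87
  66  69  70  67  65  69  71  68]
[161 161 161 154 121  83  78  69  62  66  63  61  64 160 229 230 180 104
  58  62  67  66  70  71  75  74]
edge (np.float64(361.04123635960843), np.float64(267.3892939041147))
bar home (np.float64(370.95448786546496), np.float64(268.37381804656997))
612.0 ((277.60003662109375, 267.70001220703125), (27.72724151611328, 28.174455642700195))
```

View pics/f.png

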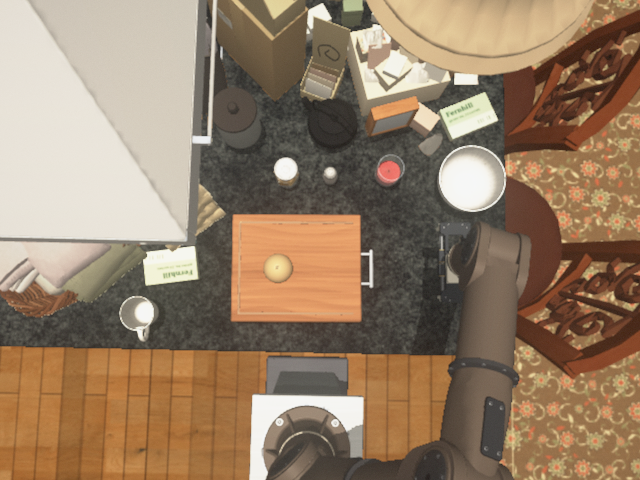

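The tray is home, with the bar at column 370.6 against 371 expected. The squash half is unmoved, the bystanders are in place and the arm is clear, so I hand the job in.

```bash
python3 -c "
from plant import ticket
print(ticket.finish_job())"
```

```text
the job is handed in; nothing more can be done
None
```

I pulled the tray fully out, swept all four trimmings into it, slid it fully home and handed the job in; it took about 19.5 s of robot time, and neither the squash half nor the bystanders moved.

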